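Weigh the next tin from the spring dispenser

ROBOT

A 6-joint arm with a two-finger parallel gripper is mounted at the origin on a cart in front of the work surface, level with it; the furniture and walls round the work are solid. World frame = base frame: x ahead of the robot, y to its left, z up, the work surface at z = 0. Lengths are in m, angles in degrees, forces in N, time in s.
With the tool pointing down it reaches from about 0.325 to 0.775 m from the base axis. Payload 5.5 kg.
Tool frame: the origin (TCP) lies on the front face of the gripper's body, between the roots of the fingers; the fingertips stand 73 mm ahead of it and the grasp point (between the pads) lies 54 mm ahead of it; z points along the fingers, x is the direction in which the jaws open and shut, and the axes are right-handed (so a half turn about z gives the same grasp; the last joint's range is limited). The gripper opens to 85 mm and grips with 20 to 120 N. Pads are 22 mm wide; open, the fingers measure 114 mm over their backs; the gripper's body (76 mm by 85 mm) begins 54 mm behind the grasp point. The pads swing forward as they close: fully open they stand 13 mm farther back than shut.
Start: joints at [-78.707, 5.22, 70.514, -0, 104.267, -3.249], TCP at [0.151, -0.581, 0.304] pointing down, gripper open.
Joint ranges: [-164.24, 164.24], [-49.07, 125.15], [9.68, 141.18], [-86.29, 266.29], [3.28, 154.24], [-151.56, 151.56]. Speed limits (degrees/s): [147.25, 147.25, 172.46, 180, 180, 180].

INTERFACE

Orientations are given as a 3x3 rotation matrix whose columns are the frame's x, y, z axes.
In Python, from plant import ctrl gives the robot as it stands.
- The arm moves only by the shell command python3 -m creep 'ROWS' [FORCE]. ROWS is JSON, a list that holds one entry, the list of rows, each a list of 7 numbers: the opening, from -1 (shut) to 1 (fully open), then the shift along the world's x, y, z as a fraction of full scale, then the turn, a rotation vector about the world's x, y, z as a fraction of full scale. A call has exactly 10 rows; each row shifts and turns the commanded pose from where the row before left it; what a row does not reach is not made up. Full scale, the value 1, is 200 mm for a shift and 120 degrees for a turn. A row lasts 1/8 s, in which the tool goes at most 62.5 mm and 10.7 degrees, less where a joint would pass 70% of its speed; a pose out of reach is approached as far as the arm can. A call with a number of a shift or a turn outside -1 to 1 is refused whole. A call with a gripper value outside its range is refused whole. The fingers move at their own pace and stop on an object; FORCE is the grip in N (left out, the last holds). Time passes only in rows, so rows that do not move let the fingers close, or fill a call up. It gives the time, the measured TCP pose, the force and the opening at its end, in the units of the state.
- ctrl.get_obs(): the state, without advancing time (a new reading comes with each control period).
- ctrl.snapshot(name): name is "scene" or "side" or "wrist"; returns the picture (400x640x3 uint8, red, green, blue); there is no depth.
- ctrl.camera_model(name): a dict with "fx", "fy", "cx", "cy" (pixels), "dist" ([k1, k2, p1, p2, k3] as OpenCV has them; the pictures are not rectified), "T" (4x4, takes a point from camera to world coordinates). Camera axes: x right, y down, z forward; pixel columns grow to the right and rows downward; lengths in m; the calibration is good to about 2 mm. A picture is of the moment at which its call begins: read the wrist's pose just before it. camera_model takes no time and is no camera call; for the wrist camera it gives the pose at the moment of the call.
- ctrl.finish_job(): hands the job in, once; it reports no verdict.
Trained networks look in the newest picture that a camera, given by its name, has taken for a name from the list of things; names that differ only in an ending like _2 or _b are one class to them, and where a whole thing is asked for, a point or a joint stands for the part that bears it (a point fixed in the world has none). Each returns a list of dicts, best first, with "p" (0 to 1); they miss things now and then, are a little off and sometimes report something else, mostly with a low value. They report only what shows in the picture. A call takes as long as a camera call.
- ctrl.outline_of(camera, thing): "region" (400x640 bool, what is visible of it).
- ctrl.landmark_of(camera, thing): "location" ([x, y, z] in m, in world coordinates, good to about 4 mm: a listed point, or the origin of a listed thing).
The state is a dict: "clock": time; "qpos": joint angles; "joint_velocities": joint speeds; "tau": joint torques, N m; "position": TCP position; "tcp_rot": TCP orientation; "ft_force": force on the tool from outside, world axes, zero at the start; "torque": the same for the moment, N m; "width": opening from 0.0 (shut) to 1.0 (fully open).
Only numpy, scipy, OpenCV 4.12 (cv2) and the standard library are available. Lean on these libraries where they do the work, as an engineer would, in place of code of your own. Each camera call takes 0.05 s, during which the arm holds its last target.

TASK

Take the top tin from the spring-loaded dispenser, pulling it straight up so that the spring lifts the next tin into its place, and set it down gently, upright, in the middle of the balance's round pan. Let go of it, leave the other tins in the dispenser, and leave the two weighed tins that stand stacked on the worktop as they are.

Things in the scene. Friction and masses are not known exactly. Their poses are not given: they have to be found in the camera images.
- top_tin_center (a point): Top one of three equal tins in the spring dispenser: closed round metal screw-lid tin, a cylinder 54 mm in diameter, 26 mm high, 80 g. Point: its centre, 13 mm above its underside; z up. At the start its lowest 6 mm (3 more or less) sit inside the dispenser's collar, the other 20 mm stand free above the rim, to be gripped across from any side. Above a soft spring: it sinks if pressed.
- next_tin_center (a point): Equal tin right under the top one; point: its centre, z up. Once the top tin is taken the spring (30 N/m) lifts it about 26 mm, to where the top tin was. The dispenser is a fixed stand: round foot, six upright rods and, level round the tins, a grey collar of 73 mm outer and 58 mm inner diameter, whose rim is 125 mm above the worktop.
- pan_center (a point): Centre of the upper face of the flat round steel pan (110 mm in diameter, no rim) of the white bench balance, a fixed box 190 x 160 mm; the pan's top is 60 mm above the worktop and is the highest part of the balance; x points from the display (robot's side) to the rear, z up.
- weighed_tin_center (a point): Upper one of two weighed tins of the same kind (54 mm in diameter, 26 mm high each), stacked loose on the worktop at the right, to be left alone; the point is its centre, z up.

How it is judged (in metres and radians):
On the way:
1. the top tin is lifted out of the dispenser and the next one has risen into its place (distance between top_tin_center and next_tin_center above 0.05 m and distance of next_tin_center from where it was at the start of the episode between 0.016 and 0.036 m), for 0.1 s.
At the end, for the whole second after the job is handed in: The former top tin stands upright (6 degrees), at rest and released on the balance pan, within 20 mm of its centre; the next tin is in the dispenser, raised 16 to 36 mm by the spring; the weighed tins are where they were, within 20 mm (horizontal distance between top_tin_center and pan_center below 0.02 m and z of top_tin_center in the frame of pan_center between 0.009 and 0.017 m and angle between top_tin_center's own z axis and vertical below 0.1 rad and linear speed of top_tin below 0.02 m/s and contact force between top_tin and the fingers below 0.1 N and distance of next_tin_center from where it was at the start of the episode between 0.016 and 0.036 m and distance of weighed_tin_center from where it was at the start of the episode below 0.02 m); the robot touches nothing.
It fails at once if the tin is dropped or thrown onto the pan: it moves faster than 0.5 m/s within 40 mm above the pan (horizontal distance between top_tin_center and pan_center below 0.06 m and z of top_tin_center in the frame of pan_center below 0.053 m and linear speed of top_tin above 0.5 m/s).
It fails at once if the next tin is pulled out of the dispenser (distance of next_tin_center from where it was at the start of the episode above 0.06 m).
It fails at once if the stacked weighed tins are disturbed (upper one moved by more than 20 mm) (distance of weighed_tin_center from where it was at the start of the episode above 0.02 m).
It also fails if it takes over 29 s, if anything falls off the work surface, if the arm or the gripper's body presses on something with over 40 N, if the wrist force passes 120 N, or if a joint passes its speed limit or range.

## Working session

There is one attempt and no reset: what is moved stays moved. The work goes in short steps, Python scripts to look and compute and a shell command to move; the robot and the scene stay as the last step left them, time stands still between calls to the robot, and variables do not carry over. Pictures are saved under pics/ and viewed, and the job is handed in when it is done.

```bash
ls; mkdir -p pics; python3 - <<'E'
from plant import ctrl
import cv2
o=ctrl.get_obs();print(o['clock'],o['position'],o['tcp_rot'],o['width'])
for c in('scene','side'):
    im=ctrl.snapshot(c);cv2.imwrite(f'pics/{c}0.png',im[:,:,::-1])
    for t in('top_tin_center','next_tin_center','pan_center','weighed_tin_center'):
        for d in ctrl.landmark_of(c,t)[:2]:print(c,t,round(d['p'],2),d['location'])
print(ctrl.get_obs()['clock'])
E
```

```text
pics
0.0 [ 0.15062526 -0.58062799  0.30273794] [[ 2.51091063e-01 -9.67963383e-01 -4.08886741e-04]
 [-9.67961446e-01 -2.51091379e-01  1.93880134e-03]
 [-1.97935664e-03 -9.10290865e-05 -9.99998037e-01]] 1.0008047031500074
scene top_tin_center 0.64 [0.4843, 0.1965, 0.1308]
scene pan_center 0.78 [0.5407, -0.1319, 0.062]
scene weighed_tin_center 0.74 [0.4534, -0.4719, 0.0388]
side top_tin_center 0.72 [0.4835, 0.2024, 0.1314]
side next_tin_center 0.6 [0.4831, 0.1986, 0.1107]
side pan_center 0.86 [0.539, -0.1277, 0.0592]
side pan_center 0.61 [0.4577, -0.4699, 0.0418]
side weighed_tin_center 0.61 [0.4523, -0.4693, 0.0428]
0.5
```

View pics/scene0.png

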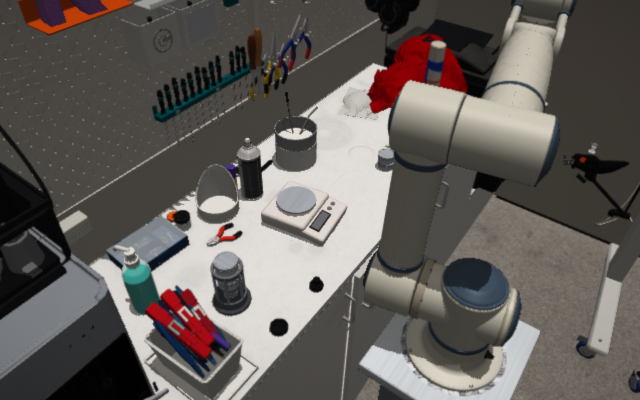

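View pics/side0.png

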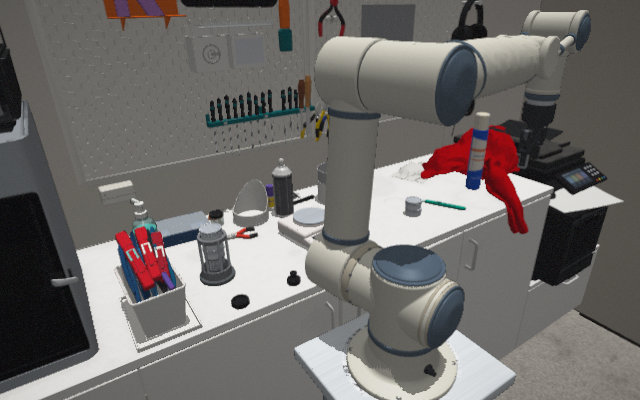

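The scene view shows the dispenser at (229,280), the balance pan at (296,200) and the weighed tins at (387,157). The side view agrees: dispenser (213,250), pan (310,215), tins (413,206). Next I'll check the obstacles: the red-handled tools, the teal bottle and the tube on the right.

```bash
cat > h.py <<'E'
from plant import ctrl
import cv2, numpy as np
def cam(c):
    m=ctrl.camera_model(c);K=np.array([[m['fx'],0,m['cx']],[0,m['fy'],m['cy']],[0,0,1.]]);return K,np.array(m['dist'],float),np.array(m['T'])
def tri(a,b):
    P=[];u=[]
    for c,p in(('scene',a),('side',b)):
        K,d,T=cam(c);u.append(cv2.undistortPoints(np.array([[p]],float),K,d).reshape(2,1));P.append(np.linalg.inv(T)[:3])
    X=cv2.triangulatePoints(P[0],P[1],u[0],u[1]);return (X[:3]/X[3]).ravel()
def proj(c,X):
    K,d,T=cam(c);W=np.linalg.inv(T);return cv2.projectPoints(np.array(X,float).reshape(-1,1,3),cv2.Rodrigues(W[:3,:3])[0],W[:3,3],K,d)[0].reshape(-1,2)
def circ(x,y,z,r):
    t=np.linspace(0,2*np.pi,60);return np.c_[x+r*np.cos(t),y+r*np.sin(t),0*t+z]
E
python3 - <<'E'
from h import *
np.set_printoptions(precision=3,suppress=True)
for n,a,b in(('tube top',(437,45),(483,117)),('spray top',(249,142),(281,162)),('pump top',(128,252),(137,200)),('box front corner',(200,375),(140,335)),('red handle',(165,293),(125,236)),('tray/flap top',(212,168),(252,184))): print(n,tri(a,b))
for c in('scene','side'):
    im=cv2.imread(f'pics/{c}0.png')
    big=cv2.resize(im,None,fx=4,fy=4,interpolation=cv2.INTER_CUBIC)
    for (x,y,z,r,col) in((.484,.199,.145,.027,(0,255,0)),(.484,.199,.125,.0365,(0,255,255)),(.540,-.130,.06,.055,(255,0,255)),(.4525,-.4705,.052,.027,(0,0,255))):
        cv2.polylines(big,[((proj(c,circ(x,y,z,r))+.5)*4-.5).astype(int)],True,col,1)
    x0,y0={'scene':(170,130),'side':(180,190)}[c]
    cv2.imwrite(f'pics/{c}_ov.png',big[y0*4:(y0+150)*4,x0*4:(x0+195)*4] )
E
```

```text
tube top [ 0.49  -0.833  0.266]
spray top [ 0.692 -0.118  0.191]
pump top [0.622 0.333 0.203]
box front corner [ 0.398  0.399 -0.01 ]
red handle [0.47  0.377 0.201]
tray/flap top [ 0.778 -0.049  0.103]
```

View pics/scene_ov.png

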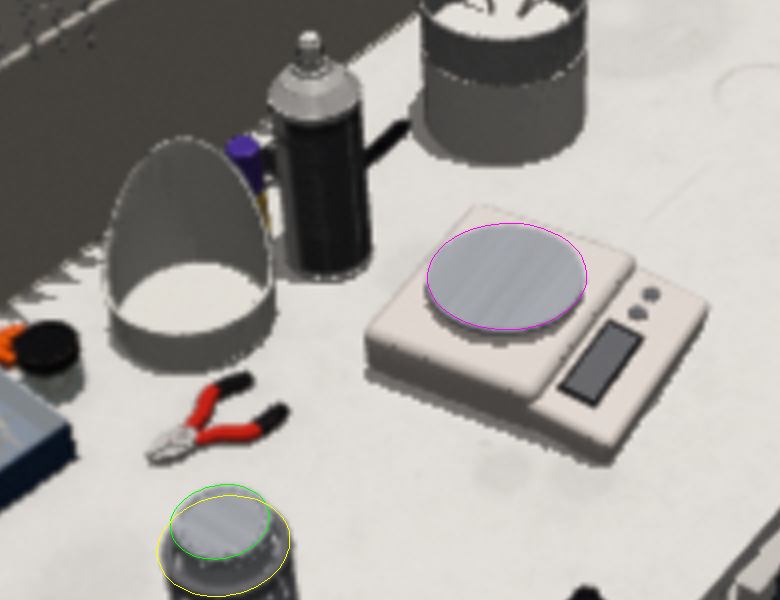

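View pics/side_ov.png

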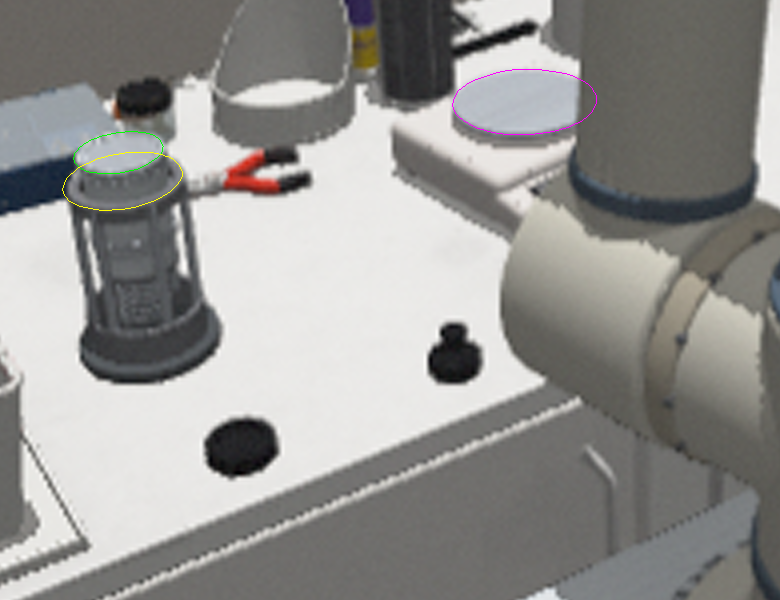

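Overlays fit both pictures: the green tin lid, yellow collar and magenta pan outlines all land on their edges. I'll use tin (0.484, 0.199) and pan (0.540, -0.130). The nearest clutter is more than 0.13 m away. Moving now.

```bash
python3 -m creep '[[[1,0.13,0.22,0,0,0,0],[1,0.13,0.22,0,0,0,0],[1,0.13,0.22,0,0,0,0],[1,0.13,0.22,0,0,0,0],[1,0.13,0.22,0,0,0,0],[1,0.13,0.22,0,0,0,0],[1,0.13,0.22,0,0,0,0],[1,0.13,0.22,0,0,0,0],[1,0.13,0.22,0,0,0,0],[1,0.13,0.22,0,0,0,0]]]' 40
```

```text
clock: 1.75
position: [0.4112, -0.1392, 0.3042]
tcp_rot: [[0.251, -0.968, 0.001], [-0.968, -0.251, -0.001], [0.001, -0.001, -1.0]]
ft_force: [2.5, -0.2, 1.2]
width: 0.999
```

```bash
python3 -m creep '[[[1,0.04,0.21,0,0,0,0],[1,0.04,0.21,0,0,0,0],[1,0.04,0.21,0,0,0,0],[1,0.04,0.21,-0.03,0,0,0],[1,0.04,0.21,-0.03,0,0,0],[1,0.04,0.21,-0.03,0,0,0],[1,0.04,0.21,-0.03,0,0,0],[1,0.04,0.14,0,0,0,0],[1,0.045,0.08,0,0,0,0],[1,0,0,0,0,0,0]]]'
python3 - <<'E'
from h import *
o=ctrl.get_obs();print(o['clock'],o['position'])
im=ctrl.snapshot('wrist')
for t in('top_tin_center',):
    for d in ctrl.landmark_of('wrist',t)[:2]:print(t,round(d['p'],2),d['location'])
bg=im[:,:,::-1].copy()
for (x,y,z,r,col) in((.484,.199,.145,.027,(0,255,0)),(.484,.199,.125,.0365,(0,255,255))):
    cv2.polylines(bg,[proj('wrist',circ(x,y,z,r)).astype(int)],True,col,1)
cv2.imwrite('pics/w1.png',bg)
E
```

```text
clock: 3.0
position: [0.4837, 0.1981, 0.2795]
tcp_rot: [[0.253, -0.968, -0.001], [-0.968, -0.253, -0.0], [-0.0, 0.001, -1.0]]
ft_force: [-0.2, 0.4, -0.5]
width: 0.995
3.0 [0.48368875 0.19807079 0.27951171]
top_tin_center 0.85 [0.4805, 0.1901, 0.131]
```

View pics/w1.png

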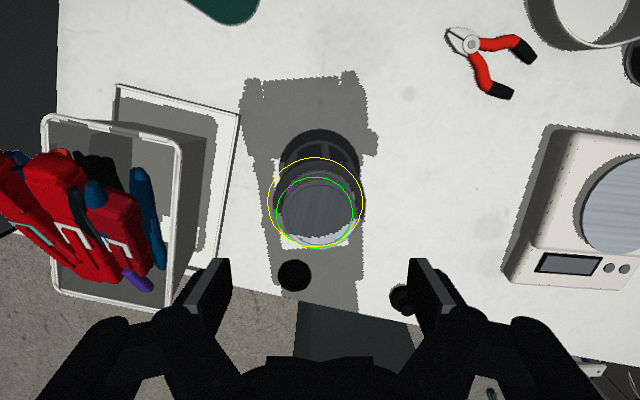

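The wrist view has the lid at about (316,212), matching the predicted green ring to within about 2 px. The tin is centred between the fingers at (215,290) and (425,290). Descending.

```bash
python3 -m creep '[[[1,0,0,-0.06,0,0,0],[1,0,0.003,-0.06,0,0,0],[1,0,0.002,-0.06,0,0,0],[1,0,0,-0.06,0,0,0],[1,0,0,-0.05,0,0,0],[1,0,0,-0.04,0,0,0],[1,0,0,-0.03,0,0,0],[1,0,0,-0.01,0,0,0],[1,0,0,0,0,0,0],[1,0,0,0,0,0,0]]]'
python3 - <<'E'
from h import *
for c in('side','wrist'):
    im=ctrl.snapshot(c)[:,:,::-1].copy()
    if c=='side': im=cv2.resize(im[150:300,130:330],None,fx=4,fy=4,interpolation=cv2.INTER_CUBIC)
    cv2.imwrite(f'pics/{c}2.png',im)
E
```

```text
clock: 4.35
position: [0.4838, 0.1983, 0.2064]
tcp_rot: [[0.251, -0.968, 0.001], [-0.968, -0.251, 0.0], [-0.0, -0.001, -1.0]]
ft_force: [0.0, 0.3, -0.1]
width: 1.0
```

View pics/side2.png

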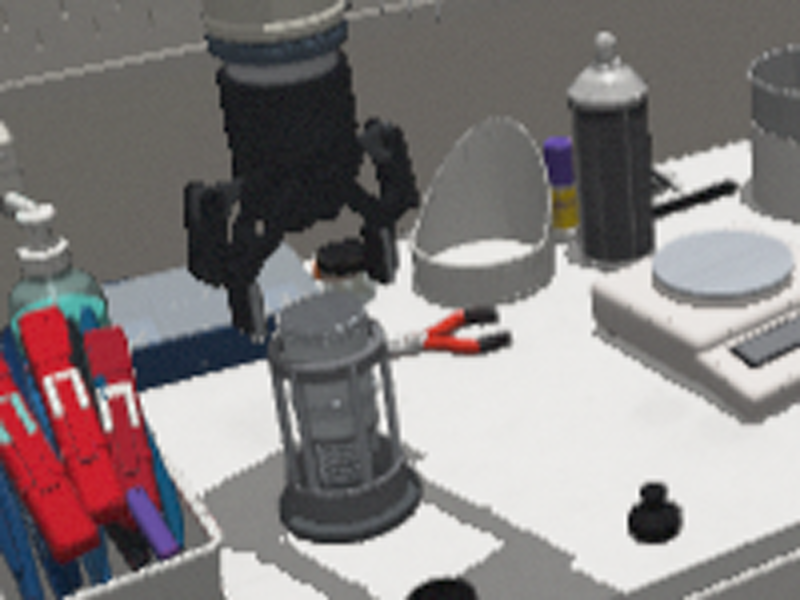

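View pics/wrist2.png

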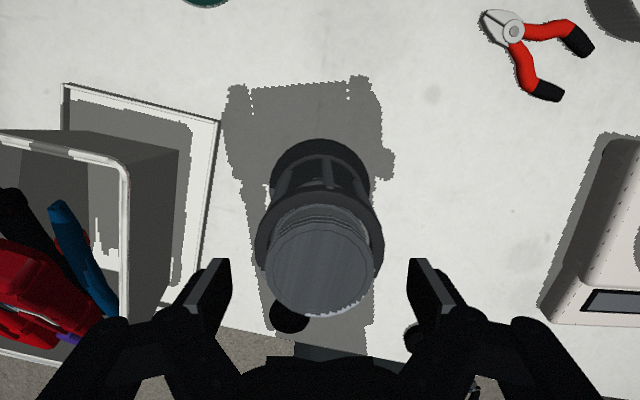

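```bash
python3 - <<'E'
from h import *
p=np.array([.4838,.1983,.2064]);x=np.array([.251,-.968,0]);y=np.array([-.968,-.251,0])
for d in(.060,.0665,.073):
    for s in(-1,1):
        c=proj('side',[p+s*(.0425+e)*x+f*y-[0,0,d] for e in(0,.008) for f in(-.011,.011)])
        print(d,s,((c-[130,150])*4).round().tolist())
print(ctrl.get_obs()['width'])
E
```

```text
0.06 -1 [[248.0, 329.0], [268.0, 340.0], [237.0, 334.0], [257.0, 345.0]]
0.06 1 [[365.0, 279.0], [385.0, 289.0], [375.0, 274.0], [395.0, 285.0]]
0.0665 -1 [[250.0, 338.0], [270.0, 350.0], [238.0, 343.0], [258.0, 355.0]]
0.0665 1 [[366.0, 288.0], [386.0, 298.0], [376.0, 283.0], [397.0, 294.0]]
0.073 -1 [[252.0, 347.0], [272.0, 359.0], [240.0, 352.0], [260.0, 364.0]]
0.073 1 [[367.0, 297.0], [387.0, 307.0], [377.0, 292.0], [398.0, 303.0]]
1.0017110347955145
```

The side view shows the open tips 60 mm ahead of the TCP, at crop (258,338) and (388,285), so the 73 mm figure is for a shut gripper. On a 54 mm tin they'd stand about 69 mm ahead. I'll lower to TCP z = 0.200, which puts the tips about 6 mm above the rim, and close.

```bash
python3 -m creep '[[[1,0,0.002,-0.016,0,0,0],[1,0,0.002,-0.016,0,0,0],[0.2,0,0,0,0,0,0],[0.2,0,0,0,0,0,0],[-1,0,0,0,0,0,0],[-1,0,0,0,0,0,0],[-1,0,0,0,0,0,0],[-1,0,0,0,0,0,0],[-1,0,0,0,0,0,0],[-1,0,0,0,0,0,0]]]' 40
python3 - <<'E'
from h import *
for c in('side',):
    im=ctrl.snapshot(c)[:,:,::-1].copy()
    im=cv2.resize(im[150:300,130:330],None,fx=4,fy=4,interpolation=cv2.INTER_CUBIC)
    cv2.imwrite(f'pics/{c}3.png',im)
E
```

```text
clock: 5.7
position: [0.4836, 0.199, 0.1995]
tcp_rot: [[0.251, -0.968, -0.0], [-0.968, -0.251, -0.0], [0.0, 0.0, -1.0]]
ft_force: [-0.2, 0.3, 0.2]
width: 0.611
```

View pics/side3.png

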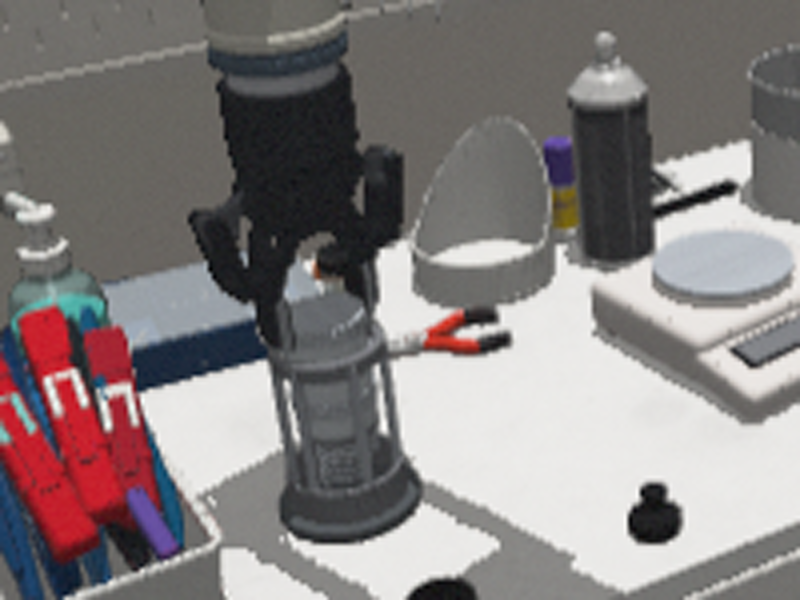

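Gripped: the width reads 0.61, about 52 mm, against a 54 mm tin, with no net force. The side view shows both fingertips on the lid at the collar rim, crop (320,320). Lifting straight up.

```bash
python3 -m creep '[[[-1,0,0,0.02,0,0,0],[-1,0,0,0.03,0,0,0],[-1,0,0,0.03,0,0,0],[-1,0,0,0.04,0,0,0],[-1,0,0,0.05,0,0,0],[-1,0,0,0.06,0,0,0],[-1,0,0,0.07,0,0,0],[-1,0,0,0.07,0,0,0],[-1,0,0,0.03,0,0,0],[-1,0,0,0,0,0,0]]]'
python3 - <<'E'
from h import *
for c in('side','wrist'):
    im=ctrl.snapshot(c)[:,:,::-1].copy()
    for t in('top_tin_center','next_tin_center'):
        for d in ctrl.landmark_of(c,t)[:2]:print(c,t,round(d['p'],2),d['location'])
    if c=='side': im=cv2.resize(im[150:300,130:330],None,fx=4,fy=4,interpolation=cv2.INTER_CUBIC)
    cv2.imwrite(f'pics/{c}4.png',im)
E
```

```text
clock: 7.0
position: [0.4838, 0.1991, 0.2801]
tcp_rot: [[0.251, -0.968, 0.001], [-0.968, -0.251, 0.0], [-0.0, -0.001, -1.0]]
ft_force: [-0.2, 0.5, -0.4]
width: 0.613
side top_tin_center 0.56 [0.4849, 0.2018, 0.2096]
side next_tin_center 0.8 [0.4826, 0.1973, 0.1327]
wrist top_tin_center 0.73 [0.4798, 0.1928, 0.2078]
wrist next_tin_center 0.75 [0.4862, 0.1927, 0.1238]
```

View pics/side4.png

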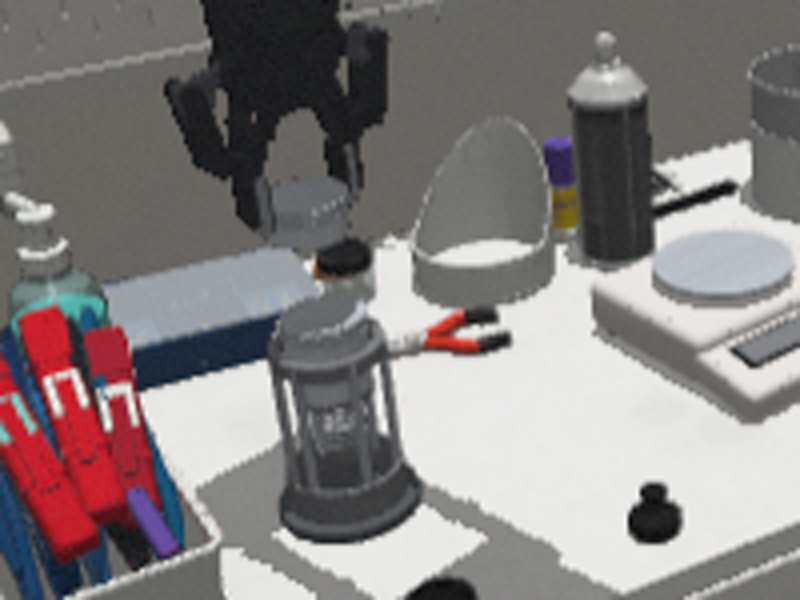

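View pics/wrist4.png

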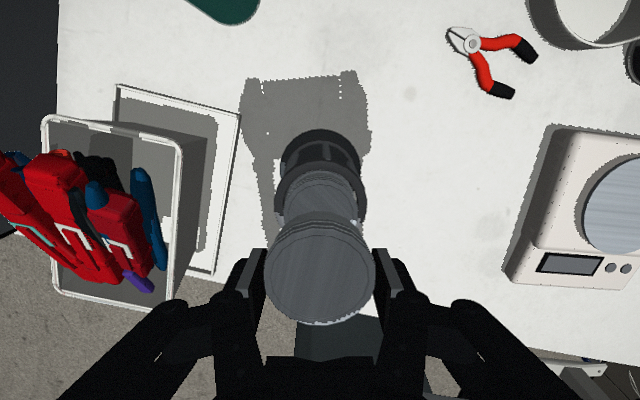

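The tin is held upright above the dispenser, lid at crop (308,190), and the next tin has risen level with the collar at (322,318); the network puts it at z = 0.133. Moving over the pan.

```bash
python3 -m creep '[[[-1,0.02,-0.1,0,0,0,0],[-1,0.03,-0.2,0,0,0,0],[-1,0.03,-0.23,0,0,0,0],[-1,0.04,-0.25,-0.03,0,0,0],[-1,0.04,-0.25,-0.07,0,0,0],[-1,0.04,-0.23,-0.1,0,0,0],[-1,0.03,-0.2,-0.1,0,0,0],[-1,0.03,-0.12,-0.08,0,0,0],[-1,0.02,-0.065,-0.06,0,0,0],[-1,0,0,0,0,0,0]]]'
python3 - <<'E'
from h import *
o=ctrl.get_obs();p=o['position'];print(p)
for c in('scene','wrist'):
    im=ctrl.snapshot(c)[:,:,::-1].copy()
    for t in('top_tin_center','pan_center'):
        for d in ctrl.landmark_of(c,t)[:2]:print(c,t,round(d['p'],2),d['location'])
    s=4 if c=='scene' else 1
    if s>1: im=cv2.resize(im,None,fx=4,fy=4,interpolation=cv2.INTER_CUBIC)
    for x,y,z,r,col in((p[0],p[1],p[2]-.0715+.013,.027,(0,255,0)),(p[0],p[1],p[2]-.0675+.013,.027,(0,255,255)),(p[0],p[1],p[2]-.0715-.013,.027,(0,255,0)),(.54,-.13,.06,.055,(255,0,255))):
        cv2.polylines(im,[((proj(c,circ(x,y,z,r))+.5)*s-.5).astype(int)],True,col,1)
    if s>1: im=im[100*4:250*4,200*4:390*4]
    cv2.imwrite(f'pics/{c}5.png',im)
E
```

```text
clock: 8.55
position: [0.5393, -0.1301, 0.1901]
tcp_rot: [[0.25, -0.968, -0.003], [-0.968, -0.25, 0.001], [-0.002, 0.002, -1.0]]
ft_force: [-0.7, 0.7, -1.0]
width: 0.61
[ 0.53927814 -0.13011621  0.19006872]
scene top_tin_center 0.67 [0.5404, -0.1318, 0.1202]
scene pan_center 0.93 [0.5404, -0.1287, 0.0622]
wrist top_tin_center 0.93 [0.5341, -0.1328, 0.1198]
wrist pan_center 0.57 [0.5417, -0.1289, 0.0599]
```

View pics/scene5.png

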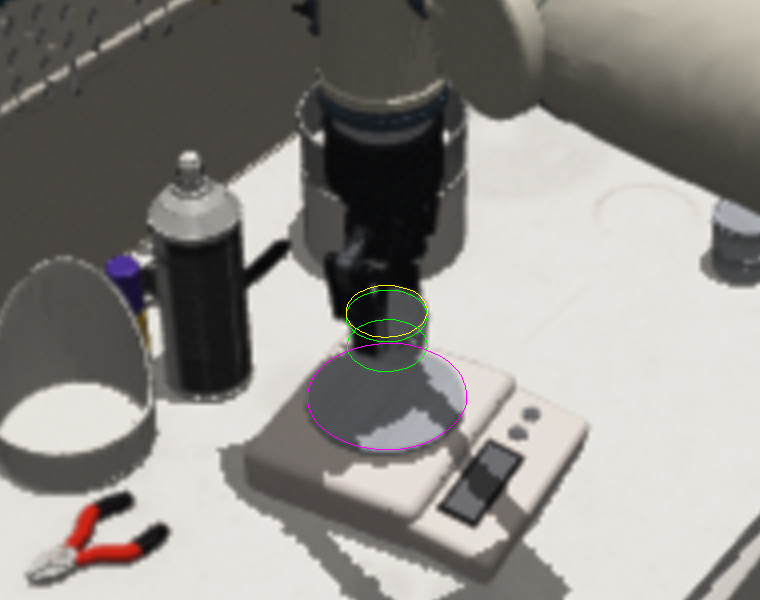

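View pics/wrist5.png

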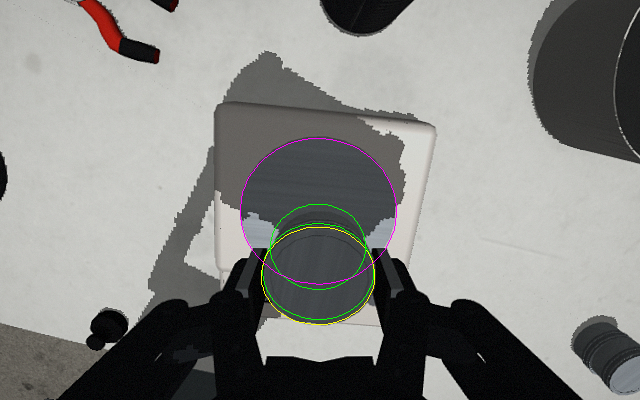

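Wrist and scene views agree: the tin is centred over the pan with its underside at about z = 0.107. In the wrist view the rings match the lid at (318,275) and the pan at (318,210). Contact should come at TCP z of about 0.1425, so I'll go to 0.146 first.

```bash
python3 -m creep '[[[-1,0,0,-0.03,0,0,0],[-1,0,0,-0.04,0,0,0],[-1,0,0,-0.04,0,0,0],[-1,0,0,-0.04,0,0,0],[-1,0,0,-0.03,0,0,0],[-1,0,0,-0.02,0,0,0],[-1,0,0,-0.01,0,0,0],[-1,0,0,-0.01,0,0,0],[-1,0,0,0,0,0,0],[-1,0,0,0,0,0,0]]]'
```

```text
clock: 10.1
position: [0.5397, -0.13, 0.1477]
tcp_rot: [[0.251, -0.968, 0.0], [-0.968, -0.251, -0.0], [0.0, -0.0, -1.0]]
ft_force: [0.0, 0.4, -1.1]
width: 0.615
```

```bash
python3 -m creep '[[[-1,0,0,-0.003,0,0,0],[-1,0,0,-0.002,0,0,0],[-1,0,0,-0.003,0,0,0],[-1,0,0,-0.002,0,0,0],[-1,0,0,0,0,0,0],[-1,0,0,0,0,0,0],[-1,0,0,0,0,0,0],[-1,0,0,0,0,0,0],[-1,0,0,0,0,0,0],[-1,0,0,0,0,0,0]]]'
```

```text
clock: 11.35
position: [0.5396, -0.13, 0.1455]
tcp_rot: [[0.251, -0.968, 0.0], [-0.968, -0.251, 0.0], [-0.0, -0.0, -1.0]]
ft_force: [-0.1, 0.1, -1.3]
width: 0.613
```

```bash
python3 -m creep '[[[-1,0,0,-0.003,0,0,0],[-1,0,0,-0.002,0,0,0],[-1,0,0,-0.003,0,0,0],[-1,0,0,-0.002,0,0,0],[-1,0,0,0,0,0,0],[-1,0,0,0,0,0,0],[-1,0,0,0,0,0,0],[-1,0,0,0,0,0,0],[-1,0,0,0,0,0,0],[-1,0,0,0,0,0,0]]]'
python3 - <<'E'
from h import *
for c in('scene',):
    im=ctrl.snapshot(c)[:,:,::-1].copy()
    im=cv2.resize(im[140:240,230:350],None,fx=6,fy=6,interpolation=cv2.INTER_CUBIC)
    cv2.imwrite(f'pics/{c}6.png',im)
E
```

```text
clock: 12.6
position: [0.5396, -0.13, 0.1435]
tcp_rot: [[0.251, -0.968, -0.0], [-0.968, -0.251, -0.0], [0.0, 0.0, -1.0]]
ft_force: [0.6, -0.2, 0.2]
width: 0.614
```

View pics/scene6.png

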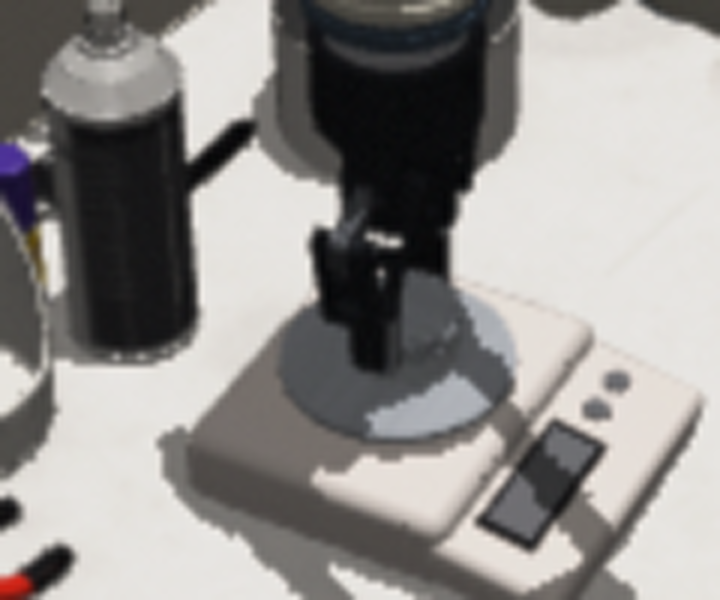

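```bash
python3 -m creep '[[[-1,0,0,-0.003,0,0,0],[-1,0,0,-0.002,0,0,0],[-1,0,0,0,0,0,0],[-1,0,0,0,0,0,0],[-1,0,0,0,0,0,0],[-1,0,0,0,0,0,0],[-1,0,0,0,0,0,0],[-1,0,0,0,0,0,0],[-1,0,0,0,0,0,0],[-1,0,0,0,0,0,0]]]'
```

```text
clock: 13.9
position: [0.5396, -0.13, 0.1425]
tcp_rot: [[0.251, -0.968, -0.0], [-0.968, -0.251, 0.0], [-0.0, 0.0, -1.0]]
ft_force: [-0.2, -0.8, -0.7]
width: 0.612
```

```bash
python3 -m creep '[[[-1,0,0,-0.003,0,0,0],[-1,0,0,-0.002,0,0,0],[-1,0,0,0,0,0,0],[-1,0,0,0,0,0,0],[-1,0,0,0,0,0,0],[-1,0,0,0,0,0,0],[-1,0,0,0,0,0,0],[-1,0,0,0,0,0,0],[-1,0,0,0,0,0,0],[-1,0,0,0,0,0,0]]]'; python3 - <<'E'
from h import *
print(ctrl.get_obs()['ft_force'])
im=ctrl.snapshot('wrist');print(ctrl.landmark_of('wrist','top_tin_center')[:1]);print(ctrl.get_obs()['ft_force'])
E
```

```text
clock: 15.15
position: [0.5396, -0.13, 0.1415]
tcp_rot: [[0.251, -0.968, -0.0], [-0.968, -0.251, 0.0], [-0.0, 0.0, -1.0]]
ft_force: [-0.4, -0.2, -0.8]
width: 0.612
[-0.38284469 -0.20611601 -0.83203263]
[{'location': [0.537, -0.1351, 0.0702], 'p': 0.92}]
[-0.05065477 -0.23139644 -0.28765614]
```

```bash
python3 -m creep '[[[-1,0,0,-0.003,0,0,0],[-1,0,0,-0.002,0,0,0],[-1,0,0,-0.002,0,0,0],[-1,0,0,0,0,0,0],[-1,0,0,0,0,0,0],[-1,0,0,0,0,0,0],[-1,0,0,0,0,0,0],[-1,0,0,0,0,0,0],[-1,0,0,0,0,0,0],[-1,0,0,0,0,0,0]]]'
```

```text
clock: 16.5
position: [0.5397, -0.13, 0.1413]
tcp_rot: [[0.251, -0.968, 0.001], [-0.968, -0.251, -0.0], [0.0, -0.001, -1.0]]
ft_force: [-3.3, -0.0, 6.4]
width: 0.615
```

Contact: 6 N upward, and the TCP stalls at 0.1413. I'll ease off the pressure, then open.

```bash
python3 -m creep '[[[-1,0,0,0.004,0,0,0],[-1,0,0,0,0,0,0],[0.3,0,0,0,0,0,0],[0.4,0,0,0,0,0,0],[0.6,0,0,0,0,0,0],[0.8,0,0,0,0,0,0],[1,0,0,0,0,0,0],[1,0,0,0,0,0,0],[1,0,0,0,0,0,0],[1,0,0,0,0,0,0]]]'
```

```text
clock: 17.75
position: [0.5397, -0.13, 0.1409]
tcp_rot: [[0.251, -0.968, 0.0], [-0.968, -0.251, 0.0], [-0.0, -0.0, -1.0]]
ft_force: [-0.1, 0.4, 0.3]
width: 1.002
```

```bash
python3 -m creep '[[[1,0,0,0.05,0,0,0],[1,0,0,0.08,0,0,0],[1,0,0,0.1,0,0,0],[1,0,0,0.12,0,0,0],[1,0,0,0.14,0,0,0],[1,0,0,0.14,0,0,0],[1,0,0,0.12,0,0,0],[1,0,0,0.05,0,0,0],[1,0,0,0,0,0,0],[1,0,0,0,0,0,0]]]'
python3 - <<'E'
from h import *
for c in('scene','side','wrist'):
    im=ctrl.snapshot(c)[:,:,::-1].copy()
    for t in('top_tin_center','next_tin_center','weighed_tin_center','pan_center'):
        for d in ctrl.landmark_of(c,t)[:1]:print(c,t,round(d['p'],2),d['location'])
    if c=='scene':
        im=cv2.resize(im,None,fx=4,fy=4,interpolation=cv2.INTER_CUBIC)
        for x,y,z,r,col in((.54,-.13,.086,.027,(0,255,0)),(.484,.199,.145,.027,(0,255,0)),(.54,-.13,.06,.055,(255,0,255)),(.4525,-.4705,.052,.027,(0,0,255))):
            cv2.polylines(im,[((proj(c,circ(x,y,z,r))+.5)*4-.5).astype(int)],True,col,1)
        im=im[140*4:290*4,205*4:400*4]
    cv2.imwrite(f'pics/{c}7.png',im)
o=ctrl.get_obs();print(o['clock'],o['ft_force'],o['width'])
E
```

```text
clock: 19.0
position: [0.5394, -0.1299, 0.2997]
tcp_rot: [[0.251, -0.968, -0.002], [-0.968, -0.251, 0.001], [-0.001, 0.001, -1.0]]
ft_force: [-1.3, -0.5, -0.7]
width: 1.002
scene top_tin_center 0.84 [0.5418, -0.1302, 0.0726]
scene next_tin_center 0.65 [0.4805, 0.2015, 0.1265]
scene weighed_tin_center 0.55 [0.4551, -0.4726, 0.0363]
scene pan_center 0.92 [0.5381, -0.1317, 0.0638]
side next_tin_center 0.64 [0.4835, 0.1964, 0.1311]
side weighed_tin_center 0.62 [0.4547, -0.4694, 0.0423]
wrist top_tin_center 0.76 [0.5371, -0.1351, 0.0698]
wrist weighed_tin_center 0.56 [0.4508, -0.4754, 0.0393]
19.75 [1.69838358 0.14327118 0.46201062] 0.9979813266734905
```

View pics/scene7.png

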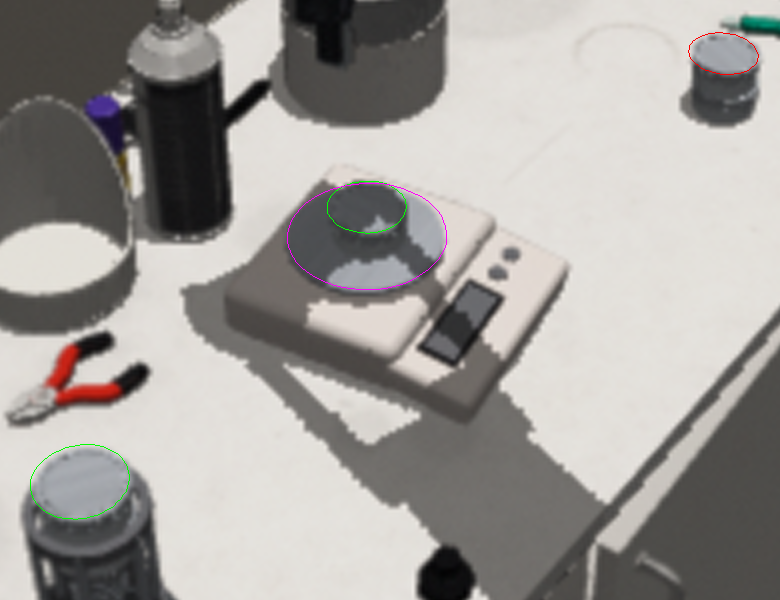

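View pics/wrist7.png

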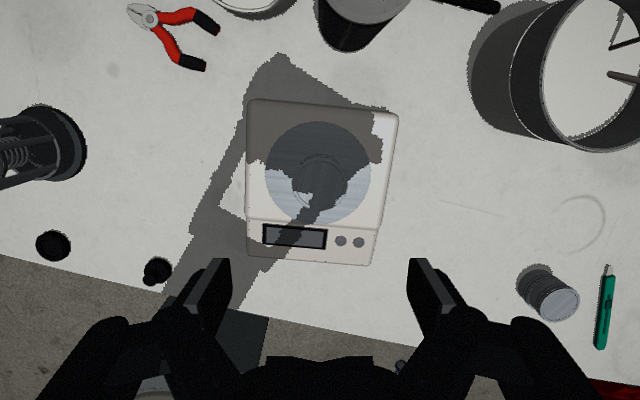

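The rings predicted for the tin on the pan (367,207), the raised next tin (80,482) and the weighed stack (723,53) all land on their lids. The gripper is clear, so I'm handing in.

```bash
python3 - <<'E'
from plant import ctrl
print(ctrl.finish_job())
E
```

```text
the job is handed in; nothing more can be done
None
```

I lifted the top tin straight out of the dispenser and the spring raised the next one into its place. I then lowered it onto the middle of the balance pan until it touched with about 6 N, eased off, opened the gripper, backed off and handed in at about 19.8 s of the allowed 29 s. The system gives no verdict, so the result is only as good as these last checks:

- **Placed tin:** the scene camera put it at (0.542, -0.130, 0.073), about 2 mm from where I measured the pan centre. It looks upright, and its predicted outline sits on the lid.
- **Next tin:** it is level with where the top tin started. Its height read 0.131 m from the side camera and 0.1265 m from the scene camera; about 0.132 m is expected. The picture overlay fits the higher figure.
- **Weighed tins:** they stand where they were, within measurement noise of about 3 mm.
- **Disagreements:** the wrist camera's estimates of the placed tin were about 5 mm off in y, the same kind of offset they showed before the grasp. The side camera did not report the placed tin in the last look.

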